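# Seat the stick probe in the dry bath and set its stop collar

## Task

Take the cordless temperature probe from the white rack and push it down the small probe well of the dry bath until it truly bottoms out: sprung balls in the well grip the stem and only feel will tell you the depth, so be firm but gentle, the sheath is thin. Then mark that depth: slide the steel stop collar down the stem until it rests on the metal block, gently too, and leave the probe standing there fully home. Leave the glass rods and the sample tubes where they are.

Things in the scene. Friction and masses are not known exactly. Their poses are not given: they have to be found in the camera images.
- probe: Cordless stick probe, standing upright in one of the three holes of the rack. Plain steel stem 8 mm in diameter and 84 mm long with a round nose; on top of it a black round head 20 mm in diameter and 22 mm tall with fine grey rings. A thick steel ring (the collar) sits on the stem just under the head. About 0.1 kg. Origin at the tip of the nose, z along the stem towards the head; total length 106 mm.
- probe_head (a point): Centre of the probe's head, 95 mm above the tip on the stem's axis: 11 mm above the head's underside and 11 mm below its top.
- probe_tip (a point): The lowest point of the probe's round nose, on the stem's axis.
- collar: Stop collar: steel ring 30 mm in diameter and 10 mm tall around the probe's stem, wider than the head above it. It slides along the stem with about 2.5 N of friction and stays where it is left; it starts with its top face 2 to 5 mm under the head. Origin on the stem's axis in its underside; z up the stem.
- rack: White plastic rack, fixed: base 75 x 200 x 10 mm, upper plate 45 x 180 mm at 52 to 60 mm height. Three 9 mm holes in a row along its y axis, at y = -55, 0, +55 mm: the probe in one, glass rods in the others, all standing on the base 10 mm above the bench, so the tip must rise more than 50 mm to come free. Origin under its centre on the bench.
- dry_bath: Dry bath (block heater), fixed: white housing 200 (x) x 220 (y) x 91 mm, control strip along its -x edge. In its top a grey aluminium block 75 x 95 mm, its face 95 mm above the bench, 4 mm above the housing: eight 15 mm tube wells in two rows and, alone in front of them towards the control strip, one small 9 mm hole, the probe well. Origin under the housing's centre on the bench.
- well_mouth (a point): Centre of the probe well's mouth in the face of the block, 2 mm to the -x side of the housing's centre; z up. A vertical blind hole, 9 mm in diameter, 1 mm chamfer. Its hard flat bottom cannot be seen and has no pose: blocks are drilled differently, 42 to 63 mm deep. (In the rules, well_bottom_c0 is a point 15 mm under the bottom's surface.)
- well_balls (a point): Point on the well's axis 14 mm below the mouth, level with three small sprung balls in its wall that grip the stem. The nose meets a first stiff resistance there, which is not the bottom; from there on the stem moves with a steady drag of some 3 to 8 N and stays where it is left, not sinking by its own weight.
- rod_a: Glass stirring rod, about 8 mm in diameter and 129 mm long with a bead on top, upright in a rack hole. Origin at its lower end. A bystander.
- rod_b: Second glass stirring rod, the same as rod_a, in another rack hole. Origin at its lower end. A bystander.
- tube_a: Capped sample tube 13 mm in diameter, 82 mm long, with a white 17 mm cap, standing in the far corner well of the block at (+43.5, -34) mm in the dry_bath frame; its cap ends 17 mm above the face of the block. Origin at its lower end. A bystander.
- tube_b: Second capped sample tube, the same as tube_a, in the other far corner well at (+43.5, +34) mm in the dry_bath frame. Origin at its lower end. A bystander.
There are look-alikes about, which are no part of the job. What is meant by the probe is not purple or red, and is the larger of those in its own colour.

How it is judged:
By the outcome, as a careful person would: the job done as asked, in the order asked, and still so for the second after the job is handed in, with the robot touching nothing.
It also fails if it takes over 58 s, if anything falls off the work surface, if the arm or the gripper's body presses on something with over 40 N, if the wrist force passes 120 N, or if a joint passes its speed limit or range.

## Robot

A 6-joint arm with a two-finger parallel gripper is mounted at the origin on the work surface. World frame = base frame: x ahead of the robot, y to its left, z up, the work surface at z = 0. Lengths are in m, angles in degrees, forces in N, time in s.
With the tool pointing down it reaches from about 0.35 to 0.875 m from the base axis. Payload 4.2 kg.
Tool frame: the origin (TCP) lies on the centre line of the jaws, within the pads' length; the fingertips stand 25 mm ahead of it and the grasp point (between the pads) lies 6 mm ahead of it; z points along the fingers, y is the line along which they close (so a half turn about z gives the same grasp; the last joint's range is limited). The gripper opens to 87 mm and grips with 3 to 60 N. Pads are 19 mm wide; open, the fingers measure 117 mm over their backs; the gripper's body (75 mm by 190 mm) begins 51 mm behind the grasp point.
Start: joints at [87.009, 22.042, 0.453, 0, -68.411, -14.817], TCP at [0.191, 0.595, 0.248] pointing down, gripper open.
Joint ranges: [-179.83, 179.83], [-69.29, 118.12], [-61.27, 80.66], [-181.25, 117.63], [-171.15, -9.14], [-177.46, 177.46]. Speed limits (degrees/s): [159.86, 159.86, 180, 180, 180, 180].

## Interface

Orientations are given as a 3x3 rotation matrix whose columns are the frame's x, y, z axes.
In Python, from station import r gives the robot as it stands.
- The arm moves only by the tool move_arm, never from a script. Its argument "series" is a list of rows, each an object with "grip": the opening, from 0 (shut) to 1 (fully open); "xyz": the shift along the tool's x, y, z in mm, a list of three; "angular": the turn, a rotation vector about the tool's x, y, z in rad, a list of three. A call has 1 to 10 rows; each row is the pose to reach, as a shift and turn from the pose commanded when the call began, along the tool's axes at that moment; what a row does not reach only later rows make up. A row lasts 1/10 s, in which the tool goes at most 50 mm and 8.59 degrees, less where a joint would pass 70% of its speed; a pose out of reach is approached as far as the arm can. A call with a gripper value outside its range is refused whole. The fingers move at their own pace and stop on an object; the grip force is fixed at half the most. Time passes only in rows, so rows that repeat a pose let the fingers close. It gives the time, the measured TCP pose, the force, the opening and the grip force at its end, in the units of the state.
- r.sense(): the state, without advancing time (a new reading comes with each control period).
- r.capture(name): name is "scene" or "top" or "wrist"; returns a dict with "img" (400x640x3 uint8, red, green, blue), "camera_matrix" (3x3 intrinsics, pixels), "k1" (the pictures are not rectified: a ray, as slopes to the right and down, at radius r is drawn at 1 + k1 r^2 times it, then the intrinsics apply), "rvec" (rotation vector, rad) and "tvec" (3), from world to camera coordinates, as OpenCV has them; the wrist camera has in their place "hand_eye" (4x4, takes a point from camera to tool coordinates, whose origin is the TCP and whose axes are the flange's). Camera axes: x right, y down, z forward; pixel columns grow to the right and rows downward; lengths in m; the calibration is good to about 2 mm. A picture is of the moment at which its call begins: read the wrist's pose just before it. There is no depth.
- r.finish_job(): hands the job in; it is judged then, once.
The state is a dict: "time_s": time; "joints": joint angles; "joint_velocities": joint speeds; "effort": joint torques, N m; "tcp_pos": TCP position; "ee_rot": TCP orientation; "wrist_force": force on the tool from outside, world axes, zero at the start; "moment": the same for the moment, N m; "gripper_width": opening from 0.0 (shut) to 1.0 (fully open); "gripper_force": force on a finger pad.
Only numpy, scipy, OpenCV 4.12 (cv2) and the standard library are available. Lean on these libraries where they do the work, as an engineer would, in place of code of your own. Each camera call takes 0.05 s, during which the arm holds its last target. There are 200 camera calls.

## Working session

There is one attempt and no reset: what is moved stays moved. The work goes in short steps, Python scripts to look and compute and a tool call to move; the robot and the scene stay as the last step left them, time stands still between calls to the robot, and variables do not carry over. Pictures are saved under pics/ and viewed, at most 10 in all, crops included, and the job is handed in when it is done.

Besides the shell and the picture viewer there is one more tool, called after ">>>" as name([rows], argument=value, ...), one row to a line, values as JSON. move_arm: Moves the arm, as the interface text tells. Its arguments: {"type":"object","properties":{"series":{"type":"array"}},"required":["series"]}

```bash
ls; mkdir -p pics
cat > h.py <<'E'
import numpy as np, cv2
from station import r
def cap(n):
    s=r.sense(); c=r.capture(n); K=np.array(c["camera_matrix"],float)
    if n=="wrist":
        H=np.array(c["hand_eye"],float); T=np.eye(4); T[:3,:3]=s["ee_rot"]; T[:3,3]=s["tcp_pos"]; M=T@H
    else:
        R=cv2.Rodrigues(np.array(c["rvec"],float))[0]; M=np.eye(4); M[:3,:3]=R.T; M[:3,3]=-R.T@np.array(c["tvec"],float).ravel()
    return dict(img=np.array(c["img"]),K=K,k1=float(c["k1"]),M=M)
def ray(c,uv):
    K=c["K"]; d=np.array([[c["k1"],0,0,0]],float)
    p=cv2.undistortPoints(np.array([[uv]],float),K,d)[0,0]
    v=c["M"][:3,:3]@np.array([p[0],p[1],1]); return c["M"][:3,3],v/np.linalg.norm(v)
def plane(c,uv,z):
    o,v=ray(c,uv); return o+v*(z-o[2])/v[2]
def two(c1,u1,c2,u2):
    o1,v1=ray(c1,u1);o2,v2=ray(c2,u2)
    t=np.linalg.lstsq(np.c_[v1,-v2],o2-o1,rcond=None)[0]
    a=o1+v1*t[0];b=o2+v2*t[1];return (a+b)/2,np.linalg.norm(a-b)
def proj(c,P):
    q=np.linalg.inv(c["M"])@np.r_[P,1]
    return cv2.projectPoints(q[:3].reshape(1,1,3),np.zeros(3),np.zeros(3),c["K"],np.array([c["k1"],0,0,0.]))[0].ravel()
def save(c,n): cv2.imwrite(n,c["img"][:,:,::-1])
E
python3 - <<'E'
from h import *
import pickle
d={}
for n in("scene","top","wrist"):
    d[n]=cap(n); print(n,d[n]["M"].round(3).tolist(),d[n]["K"][0,0],d[n]["k1"])
pickle.dump(d,open("d.pkl","wb"))
save(d["scene"],"pics/s.png");save(d["top"],"pics/t.png");save(d["wrist"],"pics/w.png")
print(r.sense())
E
```

```text
pics
scene [[-0.299, 0.566, -0.768, 1.272], [0.954, 0.163, -0.252, 0.233], [-0.018, -0.808, -0.588, 0.634], [0.0, 0.0, 0.0, 1.0]] 448.24097961120725 -0.0727050615570568
top [[-0.02, -0.984, 0.175, 0.416], [-1.0, 0.023, 0.015, -0.008], [-0.019, -0.174, -0.985, 0.968], [0.0, 0.0, 0.0, 1.0]] 415.2579851502796 -0.08988279573942375
wrist [[-0.307, -0.915, -0.262, 0.263], [-0.952, 0.295, 0.083, 0.572], [0.001, 0.275, -0.961, 0.383], [0.0, 0.0, 0.0, 1.0]] 321.0705423431826 -0.02631400890397563
{'time_s': 0.15, 'joints': array([ 8.70093126e+01,  2.20814760e+01,  3.97726818e-01, -2.01487154e-02,
       -6.84126507e+01, -1.48175784e+01]), 'joint_velocities': array([0.12866342, 0.00719699, 0.28360029, 0.06136095, 0.03325737,
       0.02856541]), 'effort': array([-7.81012423e-04, -3.91053414e+01,  1.87586617e+01,  4.22231823e+00,
        1.23794685e-02, -1.42597332e-04]), 'tcp_pos': array([0.19099381, 0.59466295, 0.24670288]), 'ee_rot': array([[ 9.52045644e-01, -3.05955750e-01, -4.14330488e-04],
       [-3.05956009e-01, -9.52044198e-01, -1.66312119e-03],
       [ 1.14380554e-04,  1.71013419e-03, -9.99998531e-01]]), 'wrist_force': array([ 1.07354384, -0.60122626,  0.07262735]), 'moment': array([-0.03503639, -0.01120188,  0.01444724]), 'gripper_force': 0.0, 'gripper_width': 1.0014858782459177}
```

View pics/s.png

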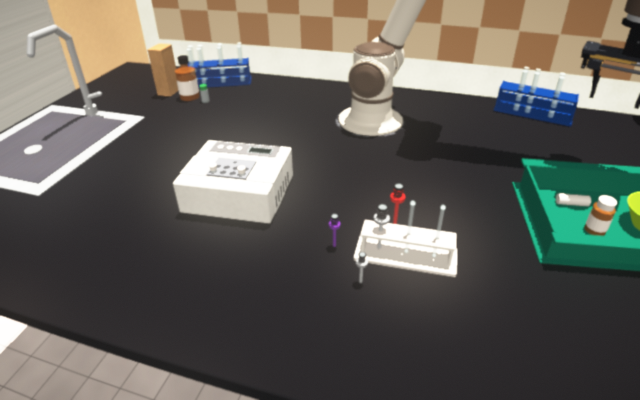

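View pics/t.png

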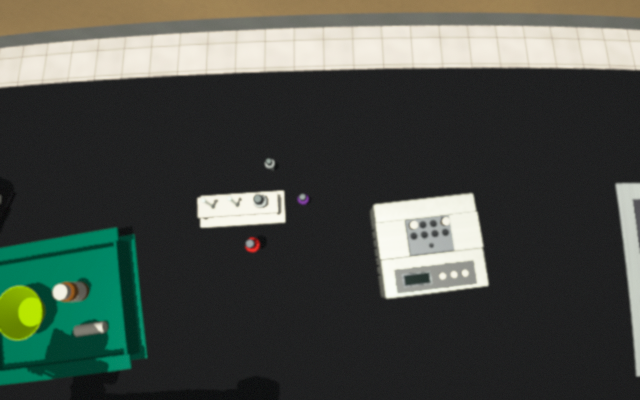

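Scene view: the rack probe is at scene (381,216) / top (261,200). Candidates:
- Steel-coloured one in the rack: scene (381,216), top (261,200).
- Smaller steel one in front: (361,262), (270,163).
- Purple: (334,225), (303,198).
- Red: (397,195), (252,244).

I choose the one in the rack, because it is steel-coloured, the larger of the two, and standing in a rack hole. I'll check it in one crop.

Run:
```python
from h import *
import pickle
d=pickle.load(open("d.pkl","rb"))
a=d["scene"]["img"][175:295,320:470]; b=d["top"]["img"][150:260,190:320]
c=d["top"]["img"][190:300,365:495]
f=lambda i,w,h:cv2.resize(i,(w,h),interpolation=cv2.INTER_CUBIC)
im=np.vstack([np.hstack([f(a,400,320),f(b,378,320)]),np.hstack([f(c,331,280),np.zeros((280,447,3),np.uint8)])])
cv2.imwrite("pics/crop.png",im[:,:,::-1])
s,t=d["scene"],d["top"]
print("probe head",two(s,(382,211),t,(260.5,199)))
for z in(.0,.095,.126):print(z,plane(t,(260.5,200),z))
print("well",plane(t,(431.5,245),.095))
```

```text
probe head (array([0.58999053, 0.13874391, 0.1068729 ]), np.float64(0.0056061086691481425))
0.0 [0.60976262 0.15383557 0.        ]
0.095 [0.59075352 0.13794627 0.095     ]
0.126 [0.58455055 0.13276134 0.126     ]
well [ 0.48575722 -0.22299893  0.095     ]
```

View pics/crop.png

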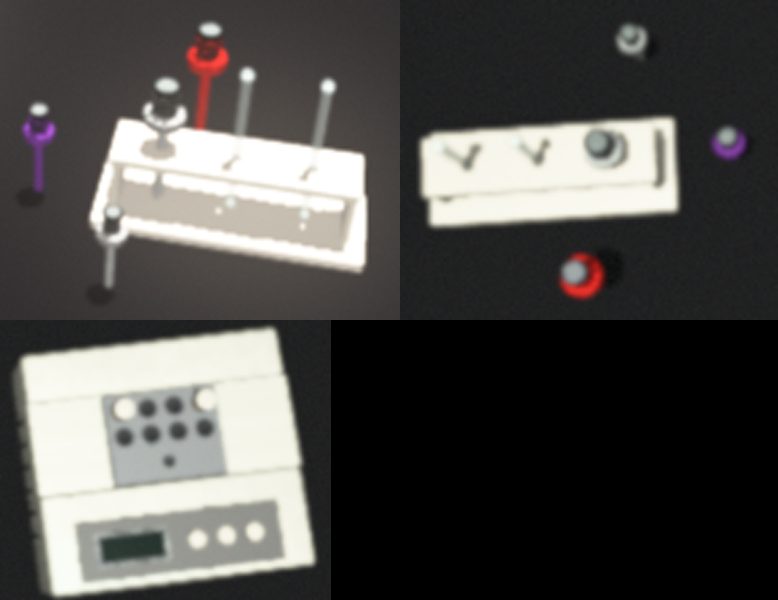

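The crop confirms it: a black head with a thick steel collar, upright in the rack hole, and larger than the loose steel look-alike. Next I square the yaw and move above it.

>>> move_arm([
  {"grip": 0.6, "xyz": [50, 30, 0], "angular": [0, 0, -0.1]},
  {"grip": 0.6, "xyz": [90, 54, 0], "angular": [0, 0, -0.2]},
  {"grip": 0.6, "xyz": [130, 78, 0], "angular": [0, 0, -0.311]},
  {"grip": 0.6, "xyz": [170, 102, 0], "angular": [0, 0, -0.311]},
  {"grip": 0.6, "xyz": [210, 126, 0], "angular": [0, 0, -0.311]},
  {"grip": 0.6, "xyz": [250, 150, 0], "angular": [0, 0, -0.311]},
  {"grip": 0.6, "xyz": [290, 174, 0], "angular": [0, 0, -0.311]},
  {"grip": 0.6, "xyz": [330, 198, 0], "angular": [0, 0, -0.311]},
  {"grip": 0.6, "xyz": [370, 222, 0], "angular": [0, 0, -0.311]},
  {"grip": 0.6, "xyz": [410, 246, 0], "angular": [0, 0, -0.311]},
])

```text
time_s: 1.15
tcp_pos: [0.5071, 0.2338, 0.2475]
ee_rot: [[1.0, 0.0, -0.0], [0.0, -1.0, -0.0], [-0.0, 0.0, -1.0]]
wrist_force: [0.4, 1.7, 0.3]
gripper_width: 0.6
gripper_force: 0.0
```

Run:
```python
from h import *
s=r.sense();print(s["tcp_pos"],s["ee_rot"].round(4).tolist())
print([.59,.139]-s["tcp_pos"][:2])
import pickle;d=pickle.load(open("d.pkl","rb"))
print("red top",two(d["scene"],(398,187),d["top"],(251.5,242)))
```

```text
[0.50706251 0.23377009 0.24745924] [[1.0, 0.0004, -0.0002], [0.0004, -1.0, -0.0001], [-0.0002, 0.0001, -1.0]]
[ 0.08293749 -0.09477009]
red top (array([0.49920783, 0.15631207, 0.10587262]), np.float64(0.0034215150957705087))
```

>>> move_arm([
  {"grip": 0.6, "xyz": [35, 40, 0], "angular": [0, 0, 0]},
  {"grip": 0.6, "xyz": [70, 80, 0], "angular": [0, 0, 0]},
  {"grip": 0.6, "xyz": [83, 95, 0], "angular": [0, 0, 0]},
  {"grip": 0.6, "xyz": [83, 95, 0], "angular": [0, 0, 0]},
])

```text
time_s: 1.55
tcp_pos: [0.5908, 0.1376, 0.2465]
ee_rot: [[1.0, -0.005, -0.001], [-0.005, -1.0, -0.001], [-0.001, 0.001, -1.0]]
wrist_force: [-0.4, -0.5, -1.0]
gripper_width: 0.6
gripper_force: 0.0
```

Run:
```python
from h import *
import pickle
c=cap("wrist");pickle.dump(c,open("w1.pkl","wb"));save(c,"pics/w1.png")
print(r.sense()["tcp_pos"],proj(c,[.59,.139,.116]),proj(c,[.59,.139,.06]))
```

```text
[0.58975027 0.13894454 0.24659184] [317.06839348 195.82993454] [317.19692747 180.8691736 ]
```

View pics/w1.png

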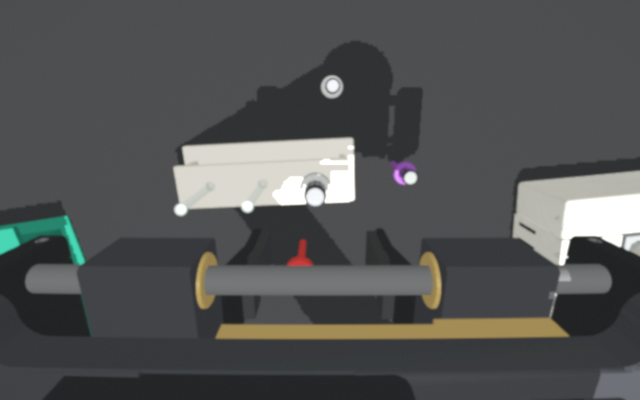

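The wrist view shows the probe head at (315,197), where (317,196) was predicted, so the position agrees to under 2 mm. I'll descend so the fingertips stop just above the collar, then close.

>>> move_arm([
  {"grip": 0.6, "xyz": [0, -1.5, 40], "angular": [0, 0, 0]},
  {"grip": 0.6, "xyz": [0, -1.5, 80], "angular": [0, 0, 0]},
  {"grip": 0.6, "xyz": [0, -1.5, 110], "angular": [0, 0, 0]},
  {"grip": 0.6, "xyz": [0, -1.5, 126], "angular": [0, 0, 0]},
  {"grip": 0.6, "xyz": [0, -1.5, 126], "angular": [0, 0, 0]},
  {"grip": 0.35, "xyz": [0, -1.5, 126], "angular": [0, 0, 0]},
  {"grip": 0.3, "xyz": [0, -1.5, 126], "angular": [0, 0, 0]},
  {"grip": 0.15, "xyz": [0, -1.5, 126], "angular": [0, 0, 0]},
  {"grip": 0.15, "xyz": [0, -1.5, 126], "angular": [0, 0, 0]},
  {"grip": 0.15, "xyz": [0, -1.5, 126], "angular": [0, 0, 0]},
])

```text
time_s: 2.6
tcp_pos: [0.5894, 0.142, 0.1222]
ee_rot: [[1.0, 0.0, 0.001], [0.0, -1.0, 0.0], [0.001, -0.0, -1.0]]
wrist_force: [0.2, -0.3, 0.8]
gripper_width: 0.23
gripper_force: 0.6
```

>>> move_arm([
  {"grip": 0.0, "xyz": [0, 0, 0], "angular": [0, 0, 0]},
  {"grip": 0.0, "xyz": [0, 0, 0], "angular": [0, 0, 0]},
  {"grip": 0.0, "xyz": [0, 0, 0], "angular": [0, 0, 0]},
  {"grip": 0.0, "xyz": [0, 0, 0], "angular": [0, 0, 0]},
])

```text
time_s: 3.0
tcp_pos: [0.5895, 0.1418, 0.122]
ee_rot: [[1.0, 0.0, 0.001], [0.0, -1.0, -0.0], [0.001, 0.0, -1.0]]
wrist_force: [-0.6, -1.5, 4.0]
gripper_width: 0.22
gripper_force: 30.0
```

>>> move_arm([
  {"grip": 0.0, "xyz": [0, 0, -15], "angular": [0, 0, 0]},
  {"grip": 0.0, "xyz": [0, 0, -40], "angular": [0, 0, 0]},
  {"grip": 0.0, "xyz": [0, 0, -70], "angular": [0, 0, 0]},
  {"grip": 0.0, "xyz": [0, 0, -100], "angular": [0, 0, 0]},
  {"grip": 0.0, "xyz": [0, 0, -120], "angular": [0, 0, 0]},
  {"grip": 0.0, "xyz": [-5, 20, -125], "angular": [0, 0, 0]},
  {"grip": 0.0, "xyz": [-17, 60, -125], "angular": [0, 0, 0]},
  {"grip": 0.0, "xyz": [-29, 100, -125], "angular": [0, 0, 0]},
  {"grip": 0.0, "xyz": [-40, 140, -125], "angular": [0, 0, 0]},
  {"grip": 0.0, "xyz": [-51, 180, -125], "angular": [0, 0, 0]},
])

```text
time_s: 4.0
tcp_pos: [0.5364, -0.0398, 0.2451]
ee_rot: [[1.0, 0.0, -0.003], [0.0, -1.0, 0.0], [-0.003, -0.0, -1.0]]
wrist_force: [1.3, 0.1, -2.0]
gripper_width: 0.225
gripper_force: 30.0
```

>>> move_arm([
  {"grip": 0.0, "xyz": [-11, 40, 0], "angular": [0, 0, 0]},
  {"grip": 0.0, "xyz": [-23, 80, 0], "angular": [0, 0, 0]},
  {"grip": 0.0, "xyz": [-34, 120, 0], "angular": [0, 0, 0]},
  {"grip": 0.0, "xyz": [-45, 155, 0], "angular": [0, 0, 0]},
  {"grip": 0.0, "xyz": [-50, 175, 0], "angular": [0, 0, 0]},
  {"grip": 0.0, "xyz": [-53, 185, 0], "angular": [0, 0, 0]},
  {"grip": 0.0, "xyz": [-53, 185, 0], "angular": [0, 0, 0]},
  {"grip": 0.0, "xyz": [-53, 185, 0], "angular": [0, 0, 0]},
])

```text
time_s: 4.8
tcp_pos: [0.4851, -0.2226, 0.246]
ee_rot: [[1.0, 0.0, -0.001], [0.0, -1.0, 0.001], [-0.001, -0.001, -1.0]]
wrist_force: [0.4, 0.0, -0.9]
gripper_width: 0.221
gripper_force: 30.0
```

Run:
```python
from h import *
import pickle
d={n:cap(n) for n in("scene","top","wrist")};pickle.dump(d,open("d2.pkl","wb"))
s=r.sense();p=s["tcp_pos"];print(p,s["ee_rot"].round(4).tolist(),s["wrist_force"])
f=lambda i,w,h:cv2.resize(i,(w,h),interpolation=cv2.INTER_CUBIC)
for n in d: print(n,"tip",proj(d[n],[p[0],p[1],.134]),"well",proj(d[n],[.4858,-.223,.095]))
a=d["scene"]["img"][100:200,180:300];b=d["wrist"]["img"][100:300,200:440]
cv2.imwrite("pics/c2.png",np.vstack([f(a,360,300),f(b,360,300)])[:,:,::-1])
```

```text
[ 0.48563464 -0.22206847  0.24639725] [[1.0, 0.0017, -0.0001], [0.0017, -1.0, 0.0003], [-0.0001, -0.0003, -1.0]] [-0.16165098  0.89499871 -1.32468764]
scene tip [232.38052669 147.53464246] well [234.09128363 162.20963782]
top tip [435.67963229 243.40567817] well [431.49926339 244.97969933]
wrist tip [318.87023346 201.10433784] well [319.80264554 188.69438801]
```

View pics/c2.png

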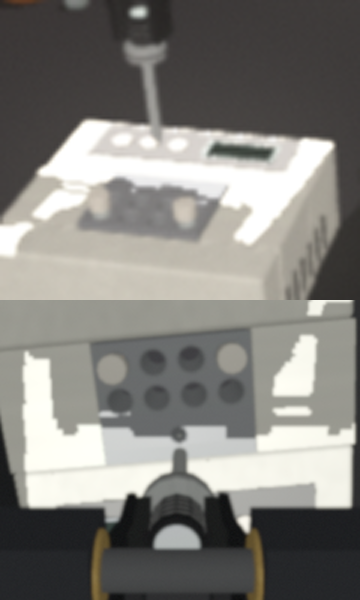

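The wrist crop puts the nose at about (320.5,200) and the well at (319.3,189.3), close to the predictions. The scene crop puts the tip at about (232,146). I'll refine both to sub-pixel.

Run:
```python
from h import *
import pickle
d=pickle.load(open("d2.pkl","rb"));w=d["wrist"];s=d["scene"]
g=cv2.cvtColor(w["img"],cv2.COLOR_RGB2GRAY).astype(int)
print(g[184:214,309:333])
p=np.array([.4856,-.2225])
for z in(.134,.16,.19,.2):print(z,proj(s,[*p,z]).round(1),proj(w,[*p,z]).round(1))
g2=cv2.cvtColor(s["img"],cv2.COLOR_RGB2GRAY).astype(int)
print(g2[118:152:2,222:242])
```

```text
[[105 105 106 106 105 104 102 100  97  96  99 111 127 143 158 169 174 175
  174 175 174 174 174 174]
 [106 105 105 105 105 103  97  94  90  88  94 107 126 147 171 189 197 200
  200 200 200 199 200 199]
 [106 105 106 105 103  98  93  86  84  83  87  95 107 130 162 189 203 207
  208 208 208 208 208 207]
 [105 106 105 105 100  94  86  84  82  83  83  85  89 109 144 178 199 207
  209 209 209 208 208 208]
 [106 106 105 104  99  91  85  82  82  86  88  87  86  96 128 165 192 205
  209 209 209 209 208 209]
 [110 109 110 108 102  93  85  84  87  94  97  96  90  94 119 157 188 204
  208 209 209 209 209 208]
 [135 135 135 132 122 107  94  86  90  98 105 103  95  96 121 157 187 204
  209 209 209 209 208 208]
 [175 175 174 170 157 134 110  92  91  96 100  99  93  99 128 163 190 205
  208 208 208 208 208 208]
 [201 201 200 197 183 160 133 110  95  93  93  95  99 112 139 171 195 205
  209 209 209 208 208 208]
 [209 209 209 206 199 182 161 137 118 104 100 107 122 140 162 184 200 207
  208 209 208 208 208 208]
 [210 210 210 209 206 198 185 168 151 136 128 135 154 172 186 198 205 208
  209 208 208 20
[... 2808 characters left out ...]
  68  67
   68  69]
 [ 67  67  67  67  67  69  85 125 152 152 127  89  70  68  68  68  68  69
   67  67]
 [ 68  68  68  68  68  68  79 111 147 156 140  98  72  69  68  69  68  69
   69  69]
 [108  94  82  77  75  75  77 102 144 158 146 107  79  71  71  69  69  69
   70  70]
 [207 205 214 220 227 234 222 209 181 163 156 148 150 150 146 150 158 142
  142 147]
 [234 226 216 213 213 214 213 207 184 166 159 165 201 217 221 223 227 220
  221 222]
 [254 243 217 211 225 244 252 254 249 220 179 174 201 212 219 233 243 247
  244 237]
 [227 212 210 212 220 241 252 253 251 242 211 202 210 223 245 254 255 255
  255 251]
 [212 212 212 212 213 212 213 214 213 213 212 212 213 212 216 226 232 229
  225 212]]
```

>>> move_arm([
  {"grip": 0.0, "xyz": [1, -0.7, 15], "angular": [0, 0, 0]},
  {"grip": 0.0, "xyz": [1, -0.7, 30], "angular": [0, 0, 0]},
  {"grip": 0.0, "xyz": [1, -0.7, 34], "angular": [0, 0, 0]},
  {"grip": 0.0, "xyz": [1, -0.7, 34], "angular": [0, 0, 0]},
  {"grip": 0.0, "xyz": [1, -0.7, 34], "angular": [0, 0, 0]},
])

```text
time_s: 5.45
tcp_pos: [0.487, -0.2222, 0.2133]
ee_rot: [[1.0, 0.001, 0.001], [0.001, -1.0, -0.001], [0.001, 0.001, -1.0]]
wrist_force: [-0.1, 0.3, -1.6]
gripper_width: 0.219
gripper_force: 30.0
```

Run:
```python
from h import *
d={n:cap(n) for n in("scene","wrist")}
s=r.sense();p=s["tcp_pos"];print(p,s["wrist_force"])
for n in d: print(n,"tip",proj(d[n],[p[0],p[1],p[2]-.112]),"well",proj(d[n],[.4861,-.222,.095]))
f=lambda i,w,h:cv2.resize(i,(w,h),interpolation=cv2.INTER_CUBIC)
a=d["scene"]["img"][125:185,200:280];b=d["wrist"]["img"][160:230,275:365]
cv2.imwrite("pics/c3.png",np.vstack([f(a,400,300),f(b,386,300)[:,:386]] if 0 else [f(a,400,300),f(b,400,300)])[:,:,::-1])
```

```text
[ 0.48688798 -0.22232888  0.21340906] [ 1.20721779  1.14466906 -1.32493314]
scene tip [233.80434871 160.11428229] well [234.42403193 162.33541557]
wrist tip [318.84529344 201.61658462] well [318.42779161 200.28050867]
```

View pics/c3.png

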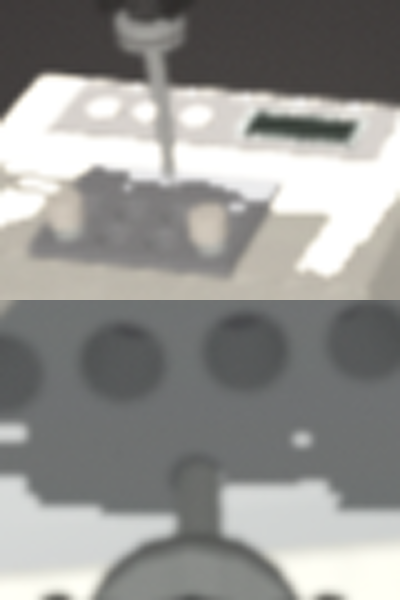

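The nose at about (319.8,199) sits over the dark ring of the well, centred near (319.1,202), within 1 mm. I make a small correction and enter slowly.

>>> move_arm([
  {"grip": 0.0, "xyz": [-0.6, -0.4, 2], "angular": [0, 0, 0]},
  {"grip": 0.0, "xyz": [-0.6, -0.4, 5], "angular": [0, 0, 0]},
  {"grip": 0.0, "xyz": [-0.6, -0.4, 8], "angular": [0, 0, 0]},
  {"grip": 0.0, "xyz": [-0.6, -0.4, 10], "angular": [0, 0, 0]},
  {"grip": 0.0, "xyz": [-0.6, -0.4, 10], "angular": [0, 0, 0]},
])

```text
time_s: 6.05
tcp_pos: [0.4854, -0.2219, 0.2021]
ee_rot: [[1.0, 0.0, -0.001], [0.0, -1.0, 0.0], [-0.001, -0.0, -1.0]]
wrist_force: [-0.3, 0.3, -1.1]
gripper_width: 0.218
gripper_force: 30.0
```

>>> move_arm([
  {"grip": 0.0, "xyz": [0, 0, 2], "angular": [0, 0, 0]},
  {"grip": 0.0, "xyz": [0, 0, 4], "angular": [0, 0, 0]},
  {"grip": 0.0, "xyz": [0, 0, 6], "angular": [0, 0, 0]},
  {"grip": 0.0, "xyz": [0, 0, 6], "angular": [0, 0, 0]},
])

```text
time_s: 6.45
tcp_pos: [0.4856, -0.2219, 0.1962]
ee_rot: [[1.0, 0.0, -0.001], [0.0, -1.0, 0.0], [-0.001, -0.0, -1.0]]
wrist_force: [-0.7, -0.1, -1.5]
gripper_width: 0.22
gripper_force: 30.0
```

It's in the well with no side force. Next, through the balls.

>>> move_arm([
  {"grip": 0.0, "xyz": [0, 0, 1], "angular": [0, 0, 0]},
  {"grip": 0.0, "xyz": [0, 0, 2], "angular": [0, 0, 0]},
  {"grip": 0.0, "xyz": [0, 0, 3], "angular": [0, 0, 0]},
  {"grip": 0.0, "xyz": [0, 0, 4], "angular": [0, 0, 0]},
])

```text
time_s: 6.85
tcp_pos: [0.4858, -0.2219, 0.1926]
ee_rot: [[1.0, 0.0, 0.0], [0.0, -1.0, -0.0], [0.0, 0.0, -1.0]]
wrist_force: [-0.3, 0.3, -0.3]
gripper_width: 0.222
gripper_force: 30.0
```

>>> move_arm([
  {"grip": 0.0, "xyz": [0, 0, 1], "angular": [0, 0, 0]},
  {"grip": 0.0, "xyz": [0, 0, 2], "angular": [0, 0, 0]},
  {"grip": 0.0, "xyz": [0, 0, 3], "angular": [0, 0, 0]},
  {"grip": 0.0, "xyz": [0, 0, 4], "angular": [0, 0, 0]},
])

```text
time_s: 7.25
tcp_pos: [0.4865, -0.2223, 0.1898]
ee_rot: [[1.0, 0.001, 0.002], [0.001, -1.0, -0.001], [0.002, 0.001, -1.0]]
wrist_force: [-1.3, 1.2, 5.6]
gripper_width: 0.219
gripper_force: 30.0
```

>>> move_arm([
  {"grip": 0.0, "xyz": [0, 0, 1], "angular": [0, 0, 0]},
  {"grip": 0.0, "xyz": [0, 0, 2], "angular": [0, 0, 0]},
  {"grip": 0.0, "xyz": [0, 0, 3], "angular": [0, 0, 0]},
  {"grip": 0.0, "xyz": [0, 0, 4], "angular": [0, 0, 0]},
])

```text
time_s: 7.65
tcp_pos: [0.4858, -0.2221, 0.1845]
ee_rot: [[1.0, 0.0, 0.0], [0.0, -1.0, -0.0], [0.0, 0.0, -1.0]]
wrist_force: [-0.5, -0.1, 3.2]
gripper_width: 0.218
gripper_force: 30.0
```

>>> move_arm([
  {"grip": 0.0, "xyz": [0, 0, 1.5], "angular": [0, 0, 0]},
  {"grip": 0.0, "xyz": [0, 0, 3], "angular": [0, 0, 0]},
  {"grip": 0.0, "xyz": [0, 0, 4.5], "angular": [0, 0, 0]},
  {"grip": 0.0, "xyz": [0, 0, 6], "angular": [0, 0, 0]},
  {"grip": 0.0, "xyz": [0, 0, 7.5], "angular": [0, 0, 0]},
  {"grip": 0.0, "xyz": [0, 0, 9], "angular": [0, 0, 0]},
  {"grip": 0.0, "xyz": [0, 0, 10.5], "angular": [0, 0, 0]},
  {"grip": 0.0, "xyz": [0, 0, 12], "angular": [0, 0, 0]},
  {"grip": 0.0, "xyz": [0, 0, 13], "angular": [0, 0, 0]},
  {"grip": 0.0, "xyz": [0, 0, 14], "angular": [0, 0, 0]},
])

```text
time_s: 8.65
tcp_pos: [0.4856, -0.2219, 0.1703]
ee_rot: [[1.0, 0.0, -0.0], [0.0, -1.0, 0.0], [-0.0, -0.0, -1.0]]
wrist_force: [0.3, -0.8, 2.6]
gripper_width: 0.217
gripper_force: 30.0
```

>>> move_arm([
  {"grip": 0.0, "xyz": [0, 0, 0.5], "angular": [0, 0, 0]},
  {"grip": 0.0, "xyz": [0, 0, 1], "angular": [0, 0, 0]},
  {"grip": 0.0, "xyz": [0, 0, 1.5], "angular": [0, 0, 0]},
  {"grip": 0.0, "xyz": [0, 0, 2], "angular": [0, 0, 0]},
  {"grip": 0.0, "xyz": [0, 0, 2.5], "angular": [0, 0, 0]},
])

```text
time_s: 9.15
tcp_pos: [0.4857, -0.222, 0.168]
ee_rot: [[1.0, 0.0, 0.0], [0.0, -1.0, 0.0], [0.0, -0.0, -1.0]]
wrist_force: [-0.2, -0.5, 2.7]
gripper_width: 0.215
gripper_force: 30.0
```

>>> move_arm([
  {"grip": 0.0, "xyz": [0, 0, 0.3], "angular": [0, 0, 0]},
  {"grip": 0.0, "xyz": [0, 0, 0.6], "angular": [0, 0, 0]},
  {"grip": 0.0, "xyz": [0, 0, 0.9], "angular": [0, 0, 0]},
  {"grip": 0.0, "xyz": [0, 0, 1.2], "angular": [0, 0, 0]},
  {"grip": 0.0, "xyz": [0, 0, 1.5], "angular": [0, 0, 0]},
])

```text
time_s: 9.65
tcp_pos: [0.4858, -0.222, 0.1666]
ee_rot: [[1.0, 0.0, 0.0], [0.0, -1.0, -0.0], [0.0, 0.0, -1.0]]
wrist_force: [-0.3, 0.6, 3.6]
gripper_width: 0.214
gripper_force: 30.0
```

>>> move_arm([
  {"grip": 0.0, "xyz": [0, 0, 0.3], "angular": [0, 0, 0]},
  {"grip": 0.0, "xyz": [0, 0, 0.6], "angular": [0, 0, 0]},
  {"grip": 0.0, "xyz": [0, 0, 0.9], "angular": [0, 0, 0]},
  {"grip": 0.0, "xyz": [0, 0, 1.2], "angular": [0, 0, 0]},
  {"grip": 0.0, "xyz": [0, 0, 1.5], "angular": [0, 0, 0]},
])

```text
time_s: 10.15
tcp_pos: [0.4857, -0.2219, 0.165]
ee_rot: [[1.0, 0.0, -0.0], [0.0, -1.0, 0.0], [-0.0, -0.0, -1.0]]
wrist_force: [-0.7, 0.5, 3.0]
gripper_width: 0.221
gripper_force: 30.0
```

>>> move_arm([
  {"grip": 0.0, "xyz": [0, 0, 0.3], "angular": [0, 0, 0]},
  {"grip": 0.0, "xyz": [0, 0, 0.6], "angular": [0, 0, 0]},
  {"grip": 0.0, "xyz": [0, 0, 0.9], "angular": [0, 0, 0]},
  {"grip": 0.0, "xyz": [0, 0, 1.2], "angular": [0, 0, 0]},
  {"grip": 0.0, "xyz": [0, 0, 1.5], "angular": [0, 0, 0]},
])

```text
time_s: 10.65
tcp_pos: [0.4857, -0.222, 0.1635]
ee_rot: [[1.0, 0.0, -0.0], [0.0, -1.0, 0.0], [-0.0, -0.0, -1.0]]
wrist_force: [-0.5, -0.4, 3.2]
gripper_width: 0.223
gripper_force: 30.0
```

>>> move_arm([
  {"grip": 0.0, "xyz": [0, 0, 0.3], "angular": [0, 0, 0]},
  {"grip": 0.0, "xyz": [0, 0, 0.6], "angular": [0, 0, 0]},
  {"grip": 0.0, "xyz": [0, 0, 0.9], "angular": [0, 0, 0]},
  {"grip": 0.0, "xyz": [0, 0, 1.2], "angular": [0, 0, 0]},
  {"grip": 0.0, "xyz": [0, 0, 1.5], "angular": [0, 0, 0]},
])

```text
time_s: 11.15
tcp_pos: [0.4857, -0.222, 0.162]
ee_rot: [[1.0, 0.0, -0.0], [0.0, -1.0, 0.0], [-0.0, -0.0, -1.0]]
wrist_force: [-1.1, -0.5, 3.1]
gripper_width: 0.221
gripper_force: 30.0
```

>>> move_arm([
  {"grip": 0.0, "xyz": [0, 0, 0.3], "angular": [0, 0, 0]},
  {"grip": 0.0, "xyz": [0, 0, 0.6], "angular": [0, 0, 0]},
  {"grip": 0.0, "xyz": [0, 0, 0.9], "angular": [0, 0, 0]},
  {"grip": 0.0, "xyz": [0, 0, 1.2], "angular": [0, 0, 0]},
  {"grip": 0.0, "xyz": [0, 0, 1.5], "angular": [0, 0, 0]},
])

```text
time_s: 11.65
tcp_pos: [0.4858, -0.222, 0.1606]
ee_rot: [[1.0, 0.0, 0.0], [0.0, -1.0, -0.0], [0.0, 0.0, -1.0]]
wrist_force: [-1.1, -0.3, 2.2]
gripper_width: 0.222
gripper_force: 30.0
```

>>> move_arm([
  {"grip": 0.0, "xyz": [0, 0, 0.3], "angular": [0, 0, 0]},
  {"grip": 0.0, "xyz": [0, 0, 0.6], "angular": [0, 0, 0]},
  {"grip": 0.0, "xyz": [0, 0, 0.9], "angular": [0, 0, 0]},
  {"grip": 0.0, "xyz": [0, 0, 1.2], "angular": [0, 0, 0]},
  {"grip": 0.0, "xyz": [0, 0, 1.5], "angular": [0, 0, 0]},
])

```text
time_s: 12.15
tcp_pos: [0.4857, -0.222, 0.159]
ee_rot: [[1.0, 0.0, 0.0], [0.0, -1.0, 0.0], [0.0, -0.0, -1.0]]
wrist_force: [-0.6, 0.3, 2.5]
gripper_width: 0.22
gripper_force: 30.0
```

>>> move_arm([
  {"grip": 0.0, "xyz": [0, 0, 0.3], "angular": [0, 0, 0]},
  {"grip": 0.0, "xyz": [0, 0, 0.6], "angular": [0, 0, 0]},
  {"grip": 0.0, "xyz": [0, 0, 0.9], "angular": [0, 0, 0]},
  {"grip": 0.0, "xyz": [0, 0, 1.2], "angular": [0, 0, 0]},
  {"grip": 0.0, "xyz": [0, 0, 1.5], "angular": [0, 0, 0]},
])

```text
time_s: 12.65
tcp_pos: [0.4858, -0.222, 0.158]
ee_rot: [[1.0, 0.0, 0.0], [0.0, -1.0, -0.0], [0.0, 0.0, -1.0]]
wrist_force: [-0.8, 0.8, 5.8]
gripper_width: 0.218
gripper_force: 30.0
```

Force is up and the travel came short, so this may be the bottom. Smaller steps from here.

>>> move_arm([
  {"grip": 0.0, "xyz": [0, 0, 0.25], "angular": [0, 0, 0]},
  {"grip": 0.0, "xyz": [0, 0, 0.5], "angular": [0, 0, 0]},
  {"grip": 0.0, "xyz": [0, 0, 0.5], "angular": [0, 0, 0]},
])

```text
time_s: 12.95
tcp_pos: [0.4859, -0.2221, 0.1579]
ee_rot: [[1.0, 0.001, 0.001], [0.001, -1.0, -0.0], [0.001, 0.0, -1.0]]
wrist_force: [-1.8, 0.7, 7.1]
gripper_width: 0.221
gripper_force: 30.0
```

>>> move_arm([
  {"grip": 0.0, "xyz": [0, 0, 0.3], "angular": [0, 0, 0]},
  {"grip": 0.0, "xyz": [0, 0, 0.7], "angular": [0, 0, 0]},
  {"grip": 0.0, "xyz": [0, 0, 0.7], "angular": [0, 0, 0]},
])

```text
time_s: 13.25
tcp_pos: [0.4861, -0.2222, 0.1577]
ee_rot: [[1.0, 0.001, 0.001], [0.001, -1.0, -0.001], [0.001, 0.001, -1.0]]
wrist_force: [-1.9, 1.0, 9.4]
gripper_width: 0.218
gripper_force: 30.0
```

>>> move_arm([
  {"grip": 0.0, "xyz": [0, 0, 0.5], "angular": [0, 0, 0]},
  {"grip": 0.0, "xyz": [0, 0, 1], "angular": [0, 0, 0]},
  {"grip": 0.0, "xyz": [0, 0, 1], "angular": [0, 0, 0]},
])

```text
time_s: 13.55
tcp_pos: [0.4862, -0.2223, 0.1576]
ee_rot: [[1.0, 0.001, 0.002], [0.001, -1.0, -0.001], [0.002, 0.001, -1.0]]
wrist_force: [-3.4, 0.8, 13.4]
gripper_width: 0.218
gripper_force: 30.0
```

The position has held while force rises about 10 N over the drag, a hard stop at 49 mm depth, plausible for the 42 to 63 mm range. I'll press slightly more to confirm, then unload and release.

>>> move_arm([
  {"grip": 0.0, "xyz": [0, 0, 0.4], "angular": [0, 0, 0]},
  {"grip": 0.0, "xyz": [0, 0, 0.8], "angular": [0, 0, 0]},
  {"grip": 0.0, "xyz": [0, 0, 0.8], "angular": [0, 0, 0]},
])

```text
time_s: 13.85
tcp_pos: [0.4863, -0.2224, 0.1575]
ee_rot: [[1.0, 0.001, 0.002], [0.001, -1.0, -0.002], [0.002, 0.002, -1.0]]
wrist_force: [-4.0, 1.7, 16.7]
gripper_width: 0.219
gripper_force: 30.0
```

>>> move_arm([
  {"grip": 0.0, "xyz": [0, 0, -1], "angular": [0, 0, 0]},
  {"grip": 0.0, "xyz": [0, 0, -2], "angular": [0, 0, 0]},
  {"grip": 0.0, "xyz": [0, 0, -2.4], "angular": [0, 0, 0]},
  {"grip": 0.0, "xyz": [0, 0, -2.4], "angular": [0, 0, 0]},
])

```text
time_s: 14.25
tcp_pos: [0.486, -0.2221, 0.1577]
ee_rot: [[1.0, 0.0, 0.001], [0.0, -1.0, -0.001], [0.001, 0.001, -1.0]]
wrist_force: [-2.4, -0.7, 6.9]
gripper_width: 0.221
gripper_force: 30.0
```

>>> move_arm([
  {"grip": 0.285, "xyz": [0, 0, 0], "angular": [0, 0, 0]},
  {"grip": 0.285, "xyz": [0, 0, 0], "angular": [0, 0, 0]},
  {"grip": 0.285, "xyz": [0, 0, 0], "angular": [0, 0, 0]},
  {"grip": 0.285, "xyz": [0, 0, 0], "angular": [0, 0, 0]},
])

```text
time_s: 14.65
tcp_pos: [0.4855, -0.2218, 0.1564]
ee_rot: [[1.0, 0.0, -0.001], [0.0, -1.0, 0.0], [-0.001, -0.0, -1.0]]
wrist_force: [0.5, 0.2, -0.1]
gripper_width: 0.278
gripper_force: 0.0
```

>>> move_arm([
  {"grip": 0.285, "xyz": [0, 0, 1], "angular": [0, 0, 0]},
  {"grip": 0.285, "xyz": [0, 0, 2], "angular": [0, 0, 0]},
  {"grip": 0.285, "xyz": [0, 0, 3], "angular": [0, 0, 0]},
  {"grip": 0.285, "xyz": [0, 0, 4], "angular": [0, 0, 0]},
])

```text
time_s: 15.05
tcp_pos: [0.4858, -0.222, 0.153]
ee_rot: [[1.0, 0.0, 0.0], [0.0, -1.0, -0.0], [0.0, 0.0, -1.0]]
wrist_force: [-0.0, 0.2, 2.7]
gripper_width: 0.286
gripper_force: 1.1
```

>>> move_arm([
  {"grip": 0.285, "xyz": [0, 0, 1], "angular": [0, 0, 0]},
  {"grip": 0.285, "xyz": [0, 0, 2], "angular": [0, 0, 0]},
  {"grip": 0.285, "xyz": [0, 0, 3], "angular": [0, 0, 0]},
  {"grip": 0.285, "xyz": [0, 0, 4], "angular": [0, 0, 0]},
  {"grip": 0.285, "xyz": [0, 0, 5], "angular": [0, 0, 0]},
])

```text
time_s: 15.55
tcp_pos: [0.4858, -0.222, 0.148]
ee_rot: [[1.0, 0.0, 0.0], [0.0, -1.0, -0.0], [0.0, 0.0, -1.0]]
wrist_force: [0.8, 0.2, 1.2]
gripper_width: 0.285
gripper_force: 1.1
```

The fingertips met the collar at the expected height and it slides at about 2 N.

>>> move_arm([
  {"grip": 0.285, "xyz": [0, 0, 1.2], "angular": [0, 0, 0]},
  {"grip": 0.285, "xyz": [0, 0, 2.4], "angular": [0, 0, 0]},
  {"grip": 0.285, "xyz": [0, 0, 3.6], "angular": [0, 0, 0]},
  {"grip": 0.285, "xyz": [0, 0, 4.8], "angular": [0, 0, 0]},
  {"grip": 0.285, "xyz": [0, 0, 6], "angular": [0, 0, 0]},
  {"grip": 0.285, "xyz": [0, 0, 7.2], "angular": [0, 0, 0]},
  {"grip": 0.285, "xyz": [0, 0, 8.4], "angular": [0, 0, 0]},
  {"grip": 0.285, "xyz": [0, 0, 9.6], "angular": [0, 0, 0]},
  {"grip": 0.285, "xyz": [0, 0, 10.8], "angular": [0, 0, 0]},
  {"grip": 0.285, "xyz": [0, 0, 12], "angular": [0, 0, 0]},
])

```text
time_s: 16.55
tcp_pos: [0.4858, -0.222, 0.1359]
ee_rot: [[1.0, 0.0, 0.0], [0.0, -1.0, -0.0], [0.0, 0.0, -1.0]]
wrist_force: [-0.4, -0.6, 2.0]
gripper_width: 0.283
gripper_force: 1.1
```

>>> move_arm([
  {"grip": 0.285, "xyz": [0, 0, 0.5], "angular": [0, 0, 0]},
  {"grip": 0.285, "xyz": [0, 0, 1], "angular": [0, 0, 0]},
  {"grip": 0.285, "xyz": [0, 0, 1.5], "angular": [0, 0, 0]},
  {"grip": 0.285, "xyz": [0, 0, 2], "angular": [0, 0, 0]},
])

```text
time_s: 16.95
tcp_pos: [0.4857, -0.222, 0.1339]
ee_rot: [[1.0, 0.0, -0.0], [0.0, -1.0, -0.0], [-0.0, 0.0, -1.0]]
wrist_force: [0.1, -1.9, 1.9]
gripper_width: 0.286
gripper_force: 1.1
```

>>> move_arm([
  {"grip": 0.285, "xyz": [0, 0, 0.5], "angular": [0, 0, 0]},
  {"grip": 0.285, "xyz": [0, 0, 1], "angular": [0, 0, 0]},
  {"grip": 0.285, "xyz": [0, 0, 1.5], "angular": [0, 0, 0]},
  {"grip": 0.285, "xyz": [0, 0, 2], "angular": [0, 0, 0]},
  {"grip": 0.285, "xyz": [0, 0, 2.4], "angular": [0, 0, 0]},
])

```text
time_s: 17.45
tcp_pos: [0.4857, -0.222, 0.1315]
ee_rot: [[1.0, 0.0, -0.0], [0.0, -1.0, -0.0], [-0.0, 0.0, -1.0]]
wrist_force: [-0.2, -1.9, 2.3]
gripper_width: 0.289
gripper_force: 1.1
```

>>> move_arm([
  {"grip": 0.285, "xyz": [0, 0, 0.3], "angular": [0, 0, 0]},
  {"grip": 0.285, "xyz": [0, 0, 0.6], "angular": [0, 0, 0]},
  {"grip": 0.285, "xyz": [0, 0, 0.9], "angular": [0, 0, 0]},
  {"grip": 0.285, "xyz": [0, 0, 1.2], "angular": [0, 0, 0]},
  {"grip": 0.285, "xyz": [0, 0, 1.2], "angular": [0, 0, 0]},
])

```text
time_s: 17.95
tcp_pos: [0.4858, -0.2221, 0.1306]
ee_rot: [[1.0, 0.0, 0.0], [0.0, -1.0, -0.0], [0.0, 0.0, -1.0]]
wrist_force: [-1.0, -2.3, 4.1]
gripper_width: 0.289
gripper_force: 2.1
```

Force is starting to rise at the expected contact height (collar top at 105.6 mm). Small steps now.

>>> move_arm([
  {"grip": 0.285, "xyz": [0, 0, 0.3], "angular": [0, 0, 0]},
  {"grip": 0.285, "xyz": [0, 0, 0.6], "angular": [0, 0, 0]},
  {"grip": 0.285, "xyz": [0, 0, 0.6], "angular": [0, 0, 0]},
])

```text
time_s: 18.25
tcp_pos: [0.4859, -0.2222, 0.1304]
ee_rot: [[1.0, 0.001, 0.001], [0.001, -1.0, -0.001], [0.001, 0.001, -1.0]]
wrist_force: [-1.5, -2.1, 6.7]
gripper_width: 0.284
gripper_force: 3.2
```

>>> move_arm([
  {"grip": 0.285, "xyz": [0, 0, 0.3], "angular": [0, 0, 0]},
  {"grip": 0.285, "xyz": [0, 0, 0.6], "angular": [0, 0, 0]},
  {"grip": 0.285, "xyz": [0, 0, 0.6], "angular": [0, 0, 0]},
])

```text
time_s: 18.55
tcp_pos: [0.4859, -0.2222, 0.1303]
ee_rot: [[1.0, 0.001, 0.001], [0.001, -1.0, -0.001], [0.001, 0.001, -1.0]]
wrist_force: [-2.6, -1.6, 9.0]
gripper_width: 0.286
gripper_force: 4.6
```

The collar is seated on a hard stop. I'll unload, open clear of the head, and lift away.

>>> move_arm([
  {"grip": 0.285, "xyz": [0, 0, -1], "angular": [0, 0, 0]},
  {"grip": 0.285, "xyz": [0, 0, -2.5], "angular": [0, 0, 0]},
  {"grip": 0.5, "xyz": [0, 0, -4], "angular": [0, 0, 0]},
  {"grip": 0.5, "xyz": [0, 0, -4], "angular": [0, 0, 0]},
  {"grip": 0.5, "xyz": [0, 0, -4], "angular": [0, 0, 0]},
  {"grip": 0.5, "xyz": [0, 0, -25], "angular": [0, 0, 0]},
  {"grip": 0.5, "xyz": [0, 0, -60], "angular": [0, 0, 0]},
  {"grip": 0.5, "xyz": [0, 0, -95], "angular": [0, 0, 0]},
  {"grip": 0.5, "xyz": [0, 0, -110], "angular": [0, 0, 0]},
  {"grip": 0.5, "xyz": [0, 0, -110], "angular": [0, 0, 0]},
])

```text
time_s: 19.55
tcp_pos: [0.487, -0.2222, 0.2417]
ee_rot: [[1.0, 0.0, 0.006], [0.001, -1.0, -0.001], [0.006, 0.001, -1.0]]
wrist_force: [0.5, 1.0, -0.4]
gripper_width: 0.501
gripper_force: 0.0
```

Run:
```python
from h import *
d={n:cap(n) for n in("scene","wrist")}
for n in d:
  print(n,[proj(d[n],[.4858,-.222,z]).round(1).tolist() for z in(.095,.105,.130,.152)])
f=lambda i,w,h:cv2.resize(i,(w,h),interpolation=cv2.INTER_CUBIC)
a=d["scene"]["img"][120:210,175:295];b=d["wrist"]["img"][120:270,220:420]
cv2.imwrite("pics/c4.png",np.vstack([f(a,400,300),f(b,400,300)])[:,:,::-1])
```

```text
scene [[234.5, 162.3], [233.9, 158.6], [232.6, 149.1], [231.4, 140.6]]
wrist [[319.1, 191.3], [319.1, 194.2], [319.2, 202.6], [319.2, 211.3]]
```

View pics/c4.png

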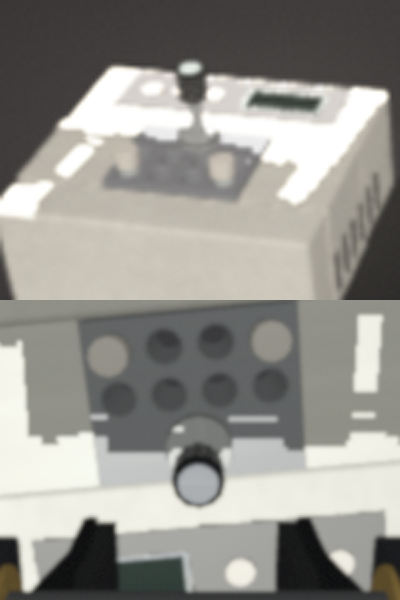

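The final pictures show the probe upright with its head top at scene (232,140), against (231,141) predicted for fully home. The collar lies on the block at wrist (319,193), and the tubes are unmoved.

```bash
python3 -c "
from station import r
print(r.finish_job())"
```

```text
the job is handed in; nothing more can be done
None
```

The job is handed in: the probe stands fully home in the well at about 49 mm depth, with the collar resting on the block and the rods and tubes left where they were, after about 20 s of the 58 s allowed.

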